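Mount the belt tensioner head and hold its spring arm wound

TASK

Get the belt tensioner ready for threading: push its head along the rail until it is fully home against the end block, then swing the hook lever all the way in so that its claw locks behind the head's side pin. Then wind the spring arm by its upright steel roller post, against the spring, right round to its stop, and finish with the gripper still holding the post there: do not let go. Leave the loose parts beside the rig where they lie.

Things in the scene. Friction and masses are not known exactly. Their poses are not given: they have to be found in the camera images.
- rail_base: Dark steel plate 116 x 176 x 8 mm, fixed flat on the desk, with a rail along its y axis and an end block (top 38 mm above the desk) at the +y end. Origin on the desk under the rail's axis, 35 mm short in y of where the arm pivot stands when the head is home; x across the rail (+x: hook lever's side, away from the robot at yaw 0; -x: spring arm's side), z up.
- tensioner_head (a joint): Slide of the grey head (block 56 x 60 mm, top 36 mm above the desk) along the base's +y: 0.070 m = fully home against the end block; starts at 0 to 0.03. Friction about 2 N, no spring. An ear on its +x side carries an upright 12 mm locking pin, 45 mm from the rail's axis, level in y with the arm pivot. Winding the arm drags an unlocked head back off the block.
- hub_top (a point): Top centre of the black round hub cap (34 mm across, from 60 to 76 mm above the desk; a grip for sliding the head), fixed on the middle of the head, with a small steel boss 3 mm high and 12 mm across on top. It lies on the upright pivot axis of the spring arm and moves with the head.
- spring_arm (a joint): Turn of the flat spring arm (38 to 45 mm above the desk) about the arm pivot, positive anticlockwise from above: 0 rad = at rest, post towards the end block, 140 degrees anticlockwise from the base's +x; 1.40 rad = at its stop, post away from the end block, at 220 degrees. The spring pulls back to 0 with about 4 N at the post at rest, 10 N at the stop.
- roller_post: Upright steel roller post at the tip of the spring arm, 75 mm from the arm pivot: a cylinder 16 mm across (with two dark 19 mm rings), from 45 to 91 mm above the desk. Origin at its foot centre, 45 mm above the desk.
- post_top (a point): Centre of the top of the roller post, 91 mm above the desk.
- hook_lever (a joint): Turn of the hook lever about its pivot, positive clockwise from above: 0 rad = swung out to +x, 1.00 rad = closed and locked, lever pointing along the base's -y; starts at 0 to 0.3. Friction only (about 1 N at the knob), stays where left. The claw under its bar passes behind the locking pin with 2.5 mm to spare if the head is home; otherwise pin and claw block each other.
- lever_pivot (a point): Pivot of the hook lever, at x = 45, y = 75 mm in the base's frame, 40 mm above the desk.
- lever_knob (a point): Middle of the black upright knob at the free end of the hook lever, 85 mm from its pivot, 62 mm above the desk; the knob is 22 mm across, from 50 to 74 mm above the desk.
- spanner_10: Loose small spanner, 24 x 132 x 5 mm, lying before the rig; leave alone. Origin under its middle.
- corner_key_0: Loose cast corner key, 45 x 45 x 28 mm, lying beyond the end block; leave alone. Origin under its middle.
- roller_carriage: Loose grey bar-shaped roller carriage, 28 x 65 x 18 mm, lying behind the rig; leave alone. Origin under its middle.

How it is judged (in metres and radians):
On the way, in this order (a step that is already met when the one before it is completed fails the run):
1. the head is fully home against the end block (value of joint tensioner_head above 0.066 m), for 0.2 s.
2. the hook lever is closed with the head home (value of joint hook_lever above 0.9 rad and value of joint tensioner_head above 0.065 m), for 0.2 s.
3. the arm is wound to its stop (value of joint spring_arm above 1.33 rad), for 0.2 s.
At the end, for the whole second after the job is handed in: the head is within 6 mm of fully home, the hook lever within 0.12 rad of closed, the spring arm within 0.08 rad of its stop and still, and the fingers hold the roller post with more than 3 N (value of joint tensioner_head above 0.064 m and value of joint hook_lever above 0.88 rad and value of joint spring_arm above 1.32 rad and velocity of joint spring_arm between -0.1 and 0.1 rad/s and contact force between the fingers and roller_post above 3 N); the arm keeps its last pose, push and grip.
It fails at once if a loose part beside the rig was moved more than 20 mm (distance of any of spanner_10, corner_key_0, roller_carriage from where it was at the start of the episode above 0.02 m).
It also fails if it takes over 51 s, if anything falls off the work surface, if the arm or the gripper's body presses on something with over 40 N, if the wrist force passes 120 N, or if a joint passes its speed limit or range.

ROBOT

A 6-joint arm with a two-finger parallel gripper is mounted at the origin on a cart in front of the work surface, level with it; the furniture and walls round the work are solid. World frame = base frame: x ahead of the robot, y to its left, z up, the work surface at z = 0. Lengths are in mm, angles in rad, forces in N, time in s.
With the tool pointing down it reaches from about 275 to 750 mm from the base axis. Payload 10.2 kg.
Tool frame: the origin (TCP) lies between the finger pads; the fingertips stand 17 mm ahead of it and the grasp point (between the pads) lies 2 mm behind it; z points along the fingers, y is the line along which they close (so a half turn about z gives the same grasp; the last joint's range is limited). The gripper opens to 85 mm and grips with 20 to 120 N. Pads are 22 mm wide; open, the fingers measure 114 mm over their backs; the gripper's body (76 mm by 85 mm) begins 54 mm behind the grasp point. The pads swing forward as they close: fully open they stand 13 mm farther back than shut.
Start: joints at [0.91, 0.313, 1.498, -0, 1.331, -0.223], TCP at [222.586, 475.486, 219.194] pointing down, gripper open.
Joint ranges: [-2.94, 2.94], [-0.97, 2.17], [0.19, 2.56], [-1.23, 4.37], [0.02, 3.11], [-2.88, 2.88]. Speed limits (rad/s): [2.39, 2.39, 3.01, 3.14, 3.14, 3.14].

INTERFACE

Orientations are given as a unit quaternion [w, x, y, z].
In Python, from rig import * gives the robot as it stands.
- The arm moves only by the tool step_arm, never from a script. Its argument "commands" is text: rows parted by semicolons, each of 7 numbers parted by spaces: the opening, from 0 (shut) to 1 (fully open), then the shift along the tool's x, y, z in cm, then the turn, a rotation vector about the tool's x, y, z in rad. In form: hand x y z rx ry rz; .... A call has 1 to 20 rows; each row is the pose to reach, as a shift and turn from the pose commanded when the call began, along the tool's axes at that moment; what a row does not reach only later rows make up. A row lasts 1/12 s, in which the tool goes at most 41.7 mm and 7.16 degrees, less where a joint would pass 70% of its speed; a pose out of reach is approached as far as the arm can. A call with a gripper value outside its range is refused whole. The fingers move at their own pace and stop on an object; "newtons" is the grip in N (left out, the last holds). Time passes only in rows, so rows that repeat a pose let the fingers close. It gives the time, the measured TCP pose, the force, the opening and the grip force at its end, in the units of the state.
- sense(): the state, without advancing time (a new reading comes with each control period).
- capture(name): name is "scene" or "side" or "wrist"; returns the picture (384x512x3 uint8, red, green, blue); there is no depth.
- camera_model(name): a dict with "mtx" (3x3 intrinsics, pixels), "eye" and "rotation" of the camera in the world. Camera axes: x right, y down, z forward; pixel columns grow to the right and rows downward; lengths in mm; the calibration is good to about 2 mm. The wrist camera is an equidistant fisheye: a pixel r from the principal point sees the ray r / f radians off the axis. A picture is of the moment at which its call begins: read the wrist's pose just before it. camera_model takes no time and is no camera call; for the wrist camera it gives the pose at the moment of the call.
- finish_job(): hands the job in; it is judged then, once.
Trained networks look in the newest picture that a camera, given by its name, has taken for a name from the list of things; names that differ only in an ending like _2 or _b are one class to them, and where a whole thing is asked for, a point or a joint stands for the part that bears it (a point fixed in the world has none). Each returns a list of dicts, best first, with "score" (0 to 1); they miss things now and then, are a little off and sometimes report something else, mostly with a low value. They report only what shows in the picture. A call takes as long as a camera call.
- search_frame(camera, label): "rect" ([centre column, centre row, width, height] in pixels, round what is visible of it).
- trace(camera, label): "mask" (384x512 bool, what is visible of it) and "rect" ([centre column, centre row, width, height] in pixels, round what is visible of it).
- spot_point(camera, label): "xy" ([column, row] in pixels: a listed point, or the origin of a listed thing).
The state is a dict: "time_s": time; "joints": joint angles; "dq": joint speeds; "tau": joint torques, N m; "eef_pos": TCP position; "ee_rot": TCP orientation; "force": force on the tool from outside, world axes, zero at the start; "wrist_torque": the same for the moment, N m; "grip_width": opening from 0.0 (shut) to 1.0 (fully open); "grip_force": force on a finger pad.
Only numpy, scipy, OpenCV 4.12 (cv2) and the standard library are available. Lean on these libraries where they do the work, as an engineer would, in place of code of your own. Each camera call takes 0.05 s, during which the arm holds its last target. There are 200 camera calls.

## Working session

There is one attempt and no reset: what is moved stays moved. The work goes in short steps, Python scripts to look and compute and a tool call to move; the robot and the scene stay as the last step left them, time stands still between calls to the robot, and variables do not carry over. Pictures are saved under pics/ and viewed, at most 10 in all, crops included, and the job is handed in when it is done.

Besides the shell and the picture viewer there is one more tool, called after "Request:" in YAML: its name, and indented under it one key for each argument. step_arm: Moves the arm, as the interface text tells. Its arguments: {"type":"object","properties":{"commands":{"type":"string"},"newtons":{"type":"number"}},"required":["commands"]}

```bash
mkdir -p pics; cat > h.py <<'E'
from rig import *
import numpy as np, cv2
def ray(cam,uv,cm=None):
    cm=cm or camera_model(cam); K=np.array(cm["mtx"]);R=np.array(cm["rotation"]);e=np.array(cm["eye"])
    x=(uv[0]-K[0,2])/K[0,0]; y=(uv[1]-K[1,2])/K[1,1]
    if cam=="wrist":
        r=np.hypot(x,y); d=np.array([0,0,1.]) if r<1e-9 else np.array([np.sin(r)*x/r,np.sin(r)*y/r,np.cos(r)])
    else: d=np.array([x,y,1.])
    return e,R@d
def atz(cam,uv,z,cm=None):
    e,d=ray(cam,uv,cm); return e+d*(z-e[2])/d[2]
E
python3 - <<'E'
from h import *
s=sense(); print(s["time_s"],s["eef_pos"],s["ee_rot"],s["grip_width"])
ims=[]
Z=dict(hub_top=79,post_top=91,lever_pivot=40,lever_knob=62,rail_base=0,spanner_10=0,corner_key_0=0,roller_carriage=0)
for c in ("scene","side"):
    im=capture(c); ims.append(im); cm=camera_model(c); print(c,np.round(cm["eye"]))
    for n,z in Z.items():
        if c=="side" and z==0: continue
        r=spot_point(c,n)
        for q in r[:1]: print(n,np.round(q["xy"],1),round(q["score"],2),np.round(atz(c,q["xy"],z,cm),1))
for c,i in zip(("scene","side"),ims): cv2.imwrite(f"pics/{c}0.png",i[:,:,::-1])
E
```

```text
0.0 [222.41297182 475.2510194  218.61034296] [-2.79161327e-04  2.17183995e-01  9.76130462e-01 -5.95469537e-04] 1.0005468094484857
scene [156. 486. 790.]Traceback (most recent call last):
  File "<stdin>", line 10, in <module>
  File "h.py", line 11, in atz
    e,d=ray(cam,uv,cm); return e+d*(z-e[2])/d[2]
        ~~~^^^^^^^^^^^
  File "h.py", line 9, in ray
    return e,R@d
             ~^~
ValueError: matmul: Input operand 1 has a mismatch in its core dimension 0, with gufunc signature (n?,k),(k,m?)->(n?,m?) (size 3 is different from 4)
```

```bash
sed -i 's/R=np.array(cm\["rotation"\])/R=Rot.from_quat(cm["rotation"],scalar_first=True).as_matrix()/; 2a from scipy.spatial.transform import Rotation as Rot' h.py
cat > m.py <<'E'
from h import *
import sys
Z=dict(hub_top=79,post_top=91,lever_pivot=40,lever_knob=62,rail_base=0,spanner_10=0,corner_key_0=0,roller_carriage=0)
for c in ("scene","side"):
    im=capture(c); cm=camera_model(c); print(c,np.round(cm["eye"]),cm["rotation"])
    for n,z in Z.items():
        if c=="side" and z==0: continue
        for q in spot_point(c,n)[:1]: print(n,np.round(q["xy"],1),round(q["score"],2),np.round(atz(c,q["xy"],z,cm),1))
    cv2.imwrite(f"pics/{c}0.png",im[:,:,::-1])
E
python3 m.py
```

```text
scene [156. 486. 790.] [ 0.1251878  -0.41137266  0.86317994 -0.26461471]
hub_top [334.7 154. ] 0.63 [503.2  34.1  79. ]
post_top [324.9 181.1] 0.54 [465.3  95.5  91. ]
lever_pivot [281.5 161.1] 0.56 [573.3  99.3  40. ]
lever_knob [298.8 123.2] 0.86 [610.2  25.   62. ]
rail_base [325.8 178.4] 0.65 [509.2  38.9   0. ]
spanner_10 [364.7 214.5] 0.9 [404.  39.   0.]
corner_key_0 [258.2 205.9] 0.82 [542.8 180.5   0. ]
roller_carriage [306.8 148.4] 0.8 [587.9  17.9   0. ]
side [461. 861. 642.] [ 0.02250858 -0.02764334  0.91015013 -0.41274199]
hub_top [258.5 131. ] 0.69 [504.4  34.8  79. ]
post_top [280.8 142.7] 0.66 [455.2  93.   91. ]
lever_pivot [224.9 160.3] 0.81 [574.2  92.1  40. ]
lever_knob [207.2 134.3] 0.61 [619.8  27.7  62. ]
```

View pics/scene0.png

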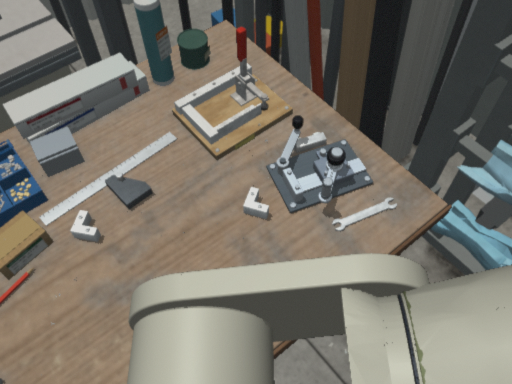

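View pics/side0.png

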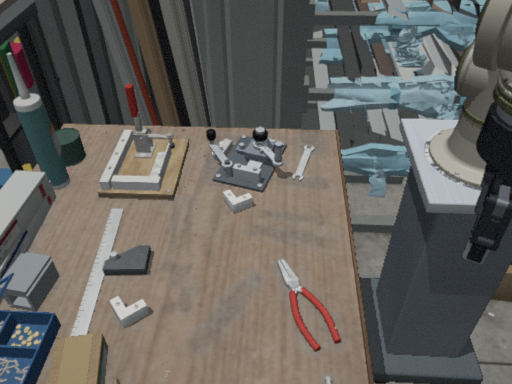

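The rig shows at about (320,175) in the scene picture and (250,160) in the side picture. The networks agree with it: hub near (504,34), base yaw about -19°, head at about 0.03. I'm moving above the hub for a close look.

Request:
step_arm:
  commands: "1 -44.2 -28 2.5 0 0 -0.09; 1 -44.2 -28 2.5 0 0 -0.09; 1 -44.2 -28 2.5 0 0 -0.09; 1 -44.2 -28 2.5 0 0 -0.09; 1 -44.2 -28 2.5 0 0 -0.09; 1 -44.2 -28 2.5 0 0 -0.09; 1 -44.2 -28 2.5 0 0 -0.09; 1 -44.2 -28 2.5 0 0 -0.09; 1 -44.2 -28 2.5 0 0 -0.09; 1 -44.2 -28 2.5 0 0 -0.09; 1 -44.2 -28 2.5 0 0 -0.09; 1 -44.2 -28 2.5 0 0 -0.09; 1 -44.2 -28 2.5 0 0 -0.09; 1 -44.2 -28 2.5 0 0 -0.09; 1 -44.2 -28 2.5 0 0 -0.09; 1 -44.2 -28 2.5 0 0 -0.09; 1 -44.2 -28 2.5 0 0 -0.09; 1 -44.2 -28 2.5 0 0 -0.09"

```text
time_s: 2.3
eef_pos: [503.8, 35.5, 194.4]
ee_rot: [0.0, 0.172, 0.985, 0.0]
force: [0.5, 0.2, -0.2]
grip_width: 0.999
grip_force: 0.0
```

```bash
cat > w.py <<'E'
from h import *
import sys
from scipy.optimize import least_squares
s=sense(); print(s["time_s"],np.round(s["eef_pos"],1),np.round(s["ee_rot"],4),np.round(s["joints"],2))
print("tool x,y:",np.round(Rot.from_quat(s["ee_rot"],scalar_first=True).as_matrix()[:,:2].T,3).tolist())
Z=dict(hub_top=79,post_top=91,lever_pivot=40,lever_knob=62)
cm=camera_model("wrist"); im=capture("wrist")
P={}
for n,z in Z.items():
    for q in spot_point("wrist",n)[:1]:
        P[n]=atz("wrist",q["xy"],z,cm); print(n,np.round(q["xy"],1),round(q["score"],2),np.round(P[n],1))
cv2.imwrite(f"pics/{sys.argv[1]}.png",im[:,:,::-1])
# base pose x,y,yaw, head q, arm a, lever b
def model(p):
    x,y,t,q,a,b=p; c,s_=np.cos(t),np.sin(t)
    W=lambda u,v: np.array([x+c*u-s_*v,y+s_*u+c*v])
    h=(0,-35+q); A=np.radians(140)+a; L=np.radians(-90)+1-b
    return dict(hub_top=W(*h),post_top=W(75*np.cos(A),h[1]+75*np.sin(A)),lever_pivot=W(45,75),lever_knob=W(45+85*np.cos(L),75+85*np.sin(L)))
f=lambda p: np.concatenate([model(p)[n]-P[n][:2] for n in P]+[[10*min(p[4],0),(p[5]-.15)*.5]])
r=least_squares(f,[508,40,-.33,25,0,.1],x_scale=[10,10,.1,10,.1,.1]); print(np.round(r.x,3),np.round(r.fun,1))
for n,v in model(r.x).items(): print(n,np.round(v,1))
E
python3 w.py w1
```

```text
2.3 [503.8  35.5 194.4] [2.000e-04 1.723e-01 9.850e-01 0.000e+00] [-0.16  0.29  1.6   0.    1.26 -1.39]
tool x,y: [[-0.941, 0.339, -0.0], [0.339, 0.941, 0.0]]
hub_top [253.6 178.7] 0.77 [500.3  31.   79. ]
post_top [301.8 119.3] 0.81 [461.2  89.9  91. ]
lever_pivot [331.9 208.2] 0.7 [572.6  98.3  40. ]
lever_knob [280.5 267.9] 0.75 [612.8  21.8  62. ]
[ 5.05808e+02  4.15900e+01 -3.34000e-01  2.19200e+01  4.80000e-02
  1.83000e-01] [ 1.2 -1.8 -1.2  1.8  0.3 -0.6 -0.3  0.6  0.   0. ]
hub_top [501.5  29.2]
post_top [460.   91.7]
lever_pivot [572.9  97.7]
lever_knob [612.4  22.4]
```

View pics/w1.png

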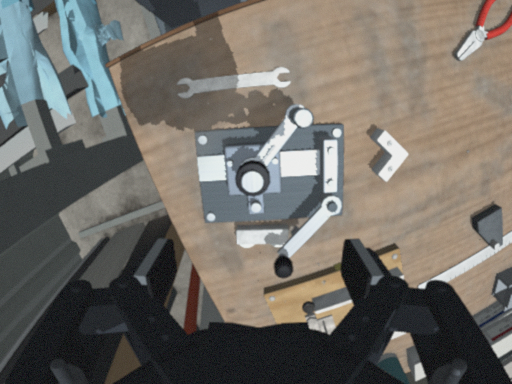

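The fit is consistent to under 2 mm: the hub at (253,179) and post at (302,119) match the picture, head at about 22 mm. The tool's y axis lies along the base's +y. Next I grip the hub.

Request:
step_arm:
  commands: "1 0 -0.6 6 0 0 0; 1 0 -0.6 10 0 0 0; 1 0 -0.6 12.8 0 0 0; 1 0 -0.6 12.8 0 0 0; 1 0 -0.6 12.8 0 0 0; 0 0 -0.6 12.8 0 0 0; 0 0 -0.6 12.8 0 0 0; 0 0 -0.6 12.8 0 0 0; 0 0 -0.6 12.8 0 0 0; 0 0 -0.6 12.8 0 0 0; 0 0 -0.6 12.8 0 0 0; 0 0 -0.6 12.8 0 0 0; 0 0 -0.6 12.8 0 0 0"
  newtons: 25

```text
time_s: 3.63
eef_pos: [502.6, 28.8, 67.1]
ee_rot: [0.001, 0.173, 0.985, 0.0]
force: [-1.3, 0.7, 6.0]
grip_width: 0.201
grip_force: 24.2
```

Width 0.20 (17 mm) doesn't match the 34 mm cap, so I'm looking.

```bash
python3 - <<'E'
from h import *
a=capture("wrist"); b=capture("side")
b=cv2.resize(b[90:220,160:340],None,fx=2.95,fy=2.95,interpolation=cv2.INTER_CUBIC)[:384]
w=a[100:384,80:440]; w=cv2.resize(w,(300,237))
o=np.zeros((384,800,3),np.uint8); o[:237,:300]=w; o[:,300:300+min(500,b.shape[1])]=b[:,:500]
cv2.imwrite("pics/w2.png",o[:,:,::-1]); s=sense(); print(s["grip_width"],s["grip_force"],s["force"],s["time_s"])
E
```

```text
0.2034305746713078 24.23660159111023 [-1.25381574  0.17211943  7.02623279] 3.7333
```

View pics/w2.png

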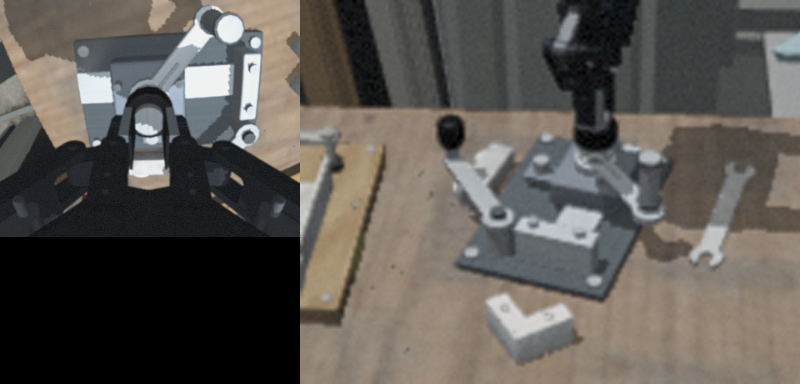

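```bash
python3 w.py w3; python3 - <<'E'
from h import *
s=sense();cm=camera_model("wrist");R=Rot.from_quat(s["ee_rot"],scalar_first=True).as_matrix()
print("cam in tool",np.round(R.T@(np.array(cm["eye"])-s["eef_pos"]),1), np.round(R.T@Rot.from_quat(cm["rotation"],scalar_first=True).as_matrix(),2).tolist())
# where tcp / tip centre project
K=np.array(cm["mtx"]);C=Rot.from_quat(cm["rotation"],scalar_first=True).as_matrix()
for zt in (-10,0,17):
  p=C.T@(np.array(s["eef_pos"])+R@[0,0,zt]-cm["eye"]); r=np.arctan2(np.hypot(p[0],p[1]),p[2])/np.hypot(p[0],p[1])
  print(zt,K[0,2]+K[0,0]*r*p[0],K[1,2]+K[1,1]*r*p[1])
E
```

```text
3.7333 [502.6  28.8  67.1] [7.000e-04 1.730e-01 9.849e-01 0.000e+00] [-0.18  0.44  1.75  0.    0.95 -1.4 ]
tool x,y: [[-0.94, 0.341, -0.001], [0.341, 0.94, 0.0]]
hub_top [259.7 238.6] 0.64 [499.2  29.9  79. ]
post_top [352.9 134.8] 0.6 [459.8  89.   91. ]
lever_pivot [377.3 259.9] 0.72 [567.   99.2  40. ]
[ 5.03391e+02  3.91670e+01 -2.74000e-01  2.36330e+01 -1.10000e-02
  1.50000e-01] [ 1.1 -1.7 -1.1  1.7  0.  -0.  -0.1  0. ]
hub_top [500.3  28.2]
post_top [458.7  90.6]
lever_pivot [567.   99.2]
lever_knob [613.3  27.9]
cam in tool [  75.4   -0.8 -154.1] [[-0.0, -0.96, -0.29], [1.0, -0.0, -0.0], [0.0, -0.29, 0.96]]
-10 259.9868040658098 242.79371538036446
0 259.9070564616429 234.75567252899384
17 259.7880228354631 222.8686865624475
```

View pics/w3.png

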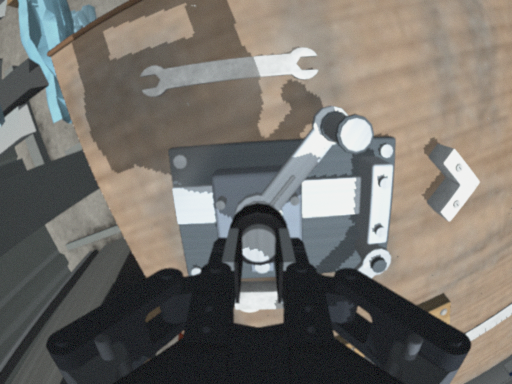

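Boss and hub are centred between the pads, so the grip is on the hub. I'm sliding it.

Request:
step_arm:
  commands: "0 0 0.8 0 0 0 0; 0 0 1.6 0 0 0 0; 0 0 2.4 0 0 0 0; 0 0 3.2 0 0 0 0; 0 0 3.8 0 0 0 0; 0 0 4.2 0 0 0 0; 0 0 4.2 0 0 0 0; 0 0 4.2 0 0 0 0"

```text
time_s: 4.65
eef_pos: [515.0, 69.5, 66.9]
ee_rot: [-0.002, 0.173, 0.985, 0.0]
force: [-10.2, 4.6, 14.1]
grip_width: 0.2
grip_force: 25.2
```

```bash
python3 w.py w4
```

```text
4.65 [515.   69.5  66.9] [-1.900e-03  1.728e-01  9.850e-01  4.000e-04] [-0.09  0.48  1.69  0.    0.97 -1.32]
tool x,y: [[-0.94, 0.34, 0.004], [0.34, 0.94, 0.0]]
post_top [353.6 135. ] 0.62 [472.5 129.9  91. ]
lever_pivot [327.6 267.6] 0.62 [569.9 102.2  40. ]
[ 5.06088e+02  4.23850e+01 -2.78000e-01  6.04670e+01 -2.30000e-02
  1.50000e-01] [-0.   0.   0.  -0.  -0.2 -0. ]
hub_top [513.1  66.9]
post_top [472.5 129.9]
lever_pivot [569.9 102.2]
lever_knob [616.   30.7]
```

Request:
step_arm:
  commands: "0 0.15 0.2 -0.1 0 0 0; 0 0.15 0.4 -0.1 0 0 0; 0 0.15 0.6 -0.1 0 0 0; 0 0.15 0.8 -0.1 0 0 0; 0 0.15 0.8 -0.1 0 0 0"

```text
time_s: 5.32
eef_pos: [516.2, 74.3, 67.1]
ee_rot: [-0.002, 0.172, 0.985, -0.003]
force: [-11.2, -15.0, 7.7]
grip_width: 0.2
grip_force: 26.5
```

Force along the rail rose to about 18 N after 47 mm of travel, so the head is home. I release, rise and look.

Request:
step_arm:
  commands: "0.5 0 -0.15 0 0 0 0; 1 0 -0.1 0 0 0 0; 1 0 -0.1 0 0 0 0; 1 0 -0.1 0 0 0 0; 1 0 -0.1 -4 0 0 0; 1 0 -0.1 -8 0 0 0; 1 0 -0.1 -12 0 0 0; 1 0 -0.1 -12 0 0 0; 1 0 -0.1 -12 0 0 0"

```text
time_s: 6.07
eef_pos: [518.5, 75.6, 189.1]
ee_rot: [0.002, 0.173, 0.985, 0.0]
force: [-0.2, -0.1, -0.4]
grip_width: 1.0
grip_force: 0.0
```

```bash
python3 w.py w5
```

```text
6.0667 [518.5  75.6 189.1] [2.400e-03 1.728e-01 9.849e-01 3.000e-04] [-0.08  0.33  1.55  0.    1.25 -1.3 ]
tool x,y: [[-0.94, 0.34, -0.005], [0.34, 0.94, 0.001]]
hub_top [254.4 177.3] 0.71 [513.1  72.9  79. ]
post_top [307.6 114.8] 0.86 [473.7 135.4  91. ]
lever_pivot [295.7 210.2] 0.77 [573.6  98.6  40. ]
lever_knob [242.9 270.8] 0.59 [614.2  21.8  62. ]
[ 5.02312e+02  4.76910e+01 -4.21000e-01  6.21200e+01  1.11000e-01
  9.30000e-02] [ 0.3 -0.4 -0.3  0.4  0.4 -0.8 -0.4  0.8  0.  -0. ]
hub_top [513.4  72.4]
post_top [473.4 135.9]
lever_pivot [574.   97.8]
lever_knob [613.7  22.6]
```

View pics/w5.png

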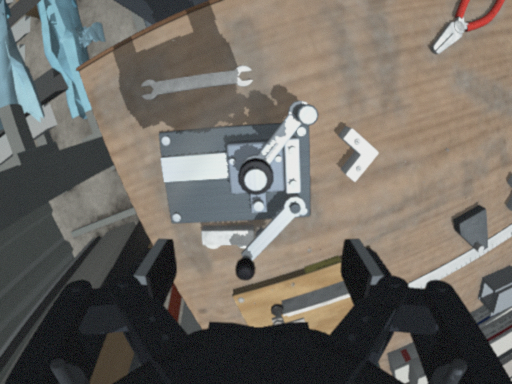

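The head (hub at col 254, row 177) sits against the end block. Next is the lever knob, with the jaws turned tangentially.

Request:
step_arm:
  commands: "1 -4 -0.7 0 0 0 0.12; 1 -8 -1.3 0 0 0 0.24; 1 -10.7 -1.8 0 0 0 0.36; 1 -10.7 -1.8 0 0 0 0.48; 1 -10.7 -1.8 0 0 0 0.6; 1 -10.7 -1.8 0 0 0 0.74; 1 -10.7 -1.8 4 0 0 0.74; 1 -10.7 -1.8 8 0 0 0.74; 1 -10.7 -1.8 12.1 0 0 0.74; 1 -10.7 -1.8 12.1 0 0 0.74; 0 -10.7 -1.8 12.1 0 0 0.74; 0 -10.7 -1.8 12.1 0 0 0.74; 0 -10.7 -1.8 12.1 0 0 0.74; 0 -10.7 -1.8 12.1 0 0 0.74; 0 -10.7 -1.8 12.1 0 0 0.74; 0 -10.7 -1.8 12.1 0 0 0.74; 0 -10.7 -1.8 12.1 0 0 0.74; 0 -10.7 -1.8 12.1 0 0 0.74"
  newtons: 25

```text
time_s: 7.82
eef_pos: [612.0, 22.1, 66.5]
ee_rot: [0.0, 0.517, 0.856, 0.0]
force: [-0.3, -0.6, 0.7]
grip_width: -0.001
grip_force: 0.0
```

```bash
python3 w.py w6
```

```text
7.8167 [612.   22.1  66.5] [1.000e-04 5.175e-01 8.557e-01 1.000e-04] [-0.16  0.65  1.4   0.    1.09 -0.64]
tool x,y: [[-0.464, 0.886, -0.0], [0.886, 0.464, 0.0]]
hub_top [139.4  73.6] 0.67 [517.7  74.4  79. ]
lever_pivot [257.8  80.5] 0.61 [571.   97.9  40. ]
lever_knob [264.3 227.6] 0.56 [613.5  24.9  62. ]
[ 5.07655e+02  3.76210e+01 -2.67000e-01  7.30870e+01 -0.00000e+00
  2.06000e-01] [-0.   0.  -0.1  0.2  0.1 -0.2 -0.   0. ]
hub_top [517.7  74.4]
post_top [475. 136.]
lever_pivot [570.8  98.1]
lever_knob [613.6  24.7]
```

View pics/w6.png

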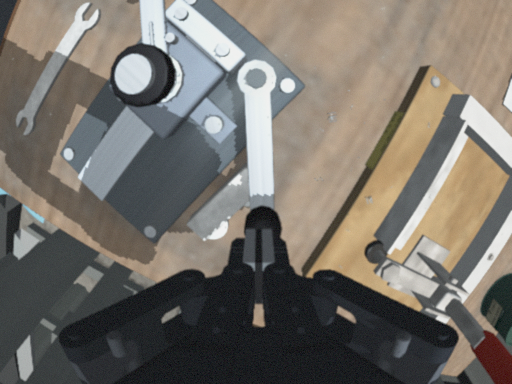

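The fingers shut on nothing: the knob (263,222) stands ahead of them toward tool +x. I'm checking with the fixed cameras and TCP overlays.

```bash
python3 - <<'E'
from h import *
s=sense();R=Rot.from_quat(s["ee_rot"],scalar_first=True).as_matrix();t=np.array(s["eef_pos"])
def proj(c,p):
    cm=camera_model(c);K=np.array(cm["mtx"]);C=Rot.from_quat(cm["rotation"],scalar_first=True).as_matrix()
    q=C.T@(p-np.array(cm["eye"]))
    if c=="wrist":
        h=np.hypot(q[0],q[1]);r=np.arctan2(h,q[2])/h;return K[0,2]+K[0,0]*r*q[0],K[1,2]+K[1,1]*r*q[1]
    q=K@q;return q[0]/q[2],q[1]/q[2]
for p in ([11,0,17],[11,0,0],[-11,0,17]): print(p,np.round(proj("wrist",t+R@p)))
out=[]
for c in ("scene","side","wrist"):
    im=capture(c); 
    for q in spot_point(c,"lever_knob")[:1]+spot_point(c,"hub_top")[:1]: print(c,np.round(q["xy"],1),round(q["score"],2))
    u=np.array(proj(c,t)); a=np.array(proj(c,t+R@[0,0,17]))
    x0,y0=int(u[0])-40,int(u[1])-50
    k=cv2.resize(im[y0:y0+80,x0:x0+80],(260,260),interpolation=cv2.INTER_CUBIC) if c=="wrist" else cv2.resize(im[y0:y0+80,x0:x0+80],(260,260),interpolation=cv2.INTER_CUBIC)
    k=(255*(k/255.)**.5).astype(np.uint8)
    for p,col in ((u,(255,0,0)),(a,(0,255,0))):
        cv2.circle(k,tuple(int(v) for v in (p-[x0,y0])*3.25),3,col,-1)
    out.append(k)
cv2.imwrite("pics/w7.png",np.hstack(out)[:,:,::-1])
E
```

```text
[11, 0, 17] [260. 205.]
[11, 0, 0] [260. 216.]
[-11, 0, 17] [260. 238.]
scene [296.6 121.3] 0.86
scene [312.7 160. ] 0.86
side [209.2 135.6] 0.65
side [252.1 147.6] 0.62
wrist [260.4 228. ] 0.87
wrist [135.6  73.9] 0.73
```

View pics/w7.png

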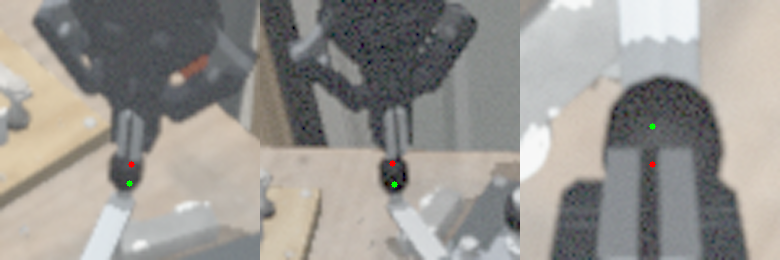

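All three views show the shut fingertips standing on top of the knob, about 25 mm higher than the stated 17 mm tip length implies. The hub grip was therefore on its 12 mm boss. I open, go about 23 mm lower and close.

Request:
step_arm:
  commands: "1 0.2 0 -0.3 0 0 0; 1 0.2 0 -0.3 0 0 0; 1 0.2 0 -0.3 0 0 0; 1 0.2 0 -0.3 0 0 0; 1 0.2 0 1 0 0 0; 1 0.2 0 2.2 0 0 0; 1 0.2 0 2.2 0 0 0; 0 0.2 0 2.2 0 0 0; 0 0.2 0 2.2 0 0 0; 0 0.2 0 2.2 0 0 0; 0 0.2 0 2.2 0 0 0; 0 0.2 0 2.2 0 0 0; 0 0.2 0 2.2 0 0 0; 0 0.2 0 2.2 0 0 0; 0 0.2 0 2.2 0 0 0"
  newtons: 25

```text
time_s: 9.77
eef_pos: [611.3, 23.8, 44.6]
ee_rot: [0.0, 0.518, 0.856, 0.0]
force: [0.2, -0.2, 3.9]
grip_width: 0.239
grip_force: 26.1
```

Gripped: width matches the 22 mm knob. Swinging it along the arc.

Request:
step_arm:
  commands: "0 0.04 -0.84 0 0 0 0.1; 0 0.17 -1.67 0 0 0 0.2; 0 0.37 -2.48 0 0 0 0.3; 0 0.66 -3.27 0 0 0 0.4; 0 1.03 -4.03 0 0 0 0.5; 0 1.47 -4.74 0 0 0 0.6; 0 1.98 -5.41 0 0 0 0.7; 0 1.98 -5.41 0 0 0 0.7"

```text
time_s: 10.43
eef_pos: [552.8, 15.1, 44.7]
ee_rot: [0.001, 0.781, 0.625, -0.001]
force: [-3.7, -6.9, 2.9]
grip_width: 0.233
grip_force: 26.1
```

Request:
step_arm:
  commands: "0 -0.1 -0.4 0 0 0 0.05; 0 -0.08 -0.8 0 0 0 0.1; 0 -0.05 -1.1 0 0 0 0.13; 0 -0.05 -1.3 0 0 0 0.13; 0 -0.05 -1.3 0 0 0 0.13"

```text
time_s: 10.85
eef_pos: [545.1, 17.4, 45.0]
ee_rot: [0.004, 0.819, 0.574, 0.004]
force: [19.2, -4.5, -9.2]
grip_width: 0.236
grip_force: 25.3
```

Stop reached (19 N, lever at about -109° world, its closed angle). I release, rise and travel over to the post.

Request:
step_arm:
  commands: "0.5 0 0.4 0 0 0 0; 1 0 0.4 0 0 0 0; 1 0 0.4 0 0 0 0; 1 0 0.4 0 0 0 0; 1 0 0.4 -4 0 0 0; 1 0 0.4 -8 0 0 0; 1 0 0 -12 0 0 -0.1; 1 2.9 -3.5 -12.5 0 0 -0.22; 1 5.8 -7 -12.5 0 0 -0.34; 1 8.8 -10.6 -12.5 0 0 -0.46; 1 8.8 -10.6 -12.5 0 0 -0.58; 1 8.8 -10.6 -12.5 0 0 -0.7; 1 8.8 -10.6 -12.5 0 0 -0.82; 1 8.8 -10.6 -12.5 0 0 -0.88; 1 8.8 -10.6 -12.5 0 0 -0.88"

```text
time_s: 12.1
eef_pos: [470.9, 137.5, 169.1]
ee_rot: [-0.0, 0.495, 0.869, -0.0]
force: [0.9, -0.1, 0.7]
grip_width: 1.0
grip_force: 0.0
```

```bash
python3 w.py w8; python3 - <<'E'
from h import *
capture("side"); cm=camera_model("side")
for n,z in (("hub_top",79),("lever_knob",62)):
    for q in spot_point("side",n)[:1]: print(n,round(q["score"],2),np.round(atz("side",q["xy"],z,cm),1))
E
```

```text
12.1 [470.9 137.5 169.1] [-2.000e-04  4.948e-01  8.690e-01 -1.000e-04] [ 0.04  0.28  1.67 -0.    1.18 -0.49]
tool x,y: [[-0.51, 0.86, 0.0], [0.86, 0.51, -0.0]]
hub_top [265.7 264. ] 0.87 [515.   75.1  79. ]
post_top [257.4 195.2] 0.94 [470.9 134.3  91. ]
lever_pivot [318.3 252.1] 0.95 [570.8  96.7  40. ]
lever_knob [256.9 307.1] 0.8 [542.5  11.9  62. ]
[ 5.02721e+02  3.88220e+01 -3.39000e-01  7.30110e+01  1.07000e-01
  9.83000e-01] [ 0.3 -0.5 -0.3  0.5 -0.7 -2.1  0.7  2.1  0.   0.4]
hub_top [515.4  74.7]
post_top [470.5 134.8]
lever_pivot [570.1  94.6]
lever_knob [543.2  14. ]
hub_top 0.87 [518.2  82.7  79. ]
lever_knob 0.9 [548.8  27.   62. ]
```

View pics/w8.png

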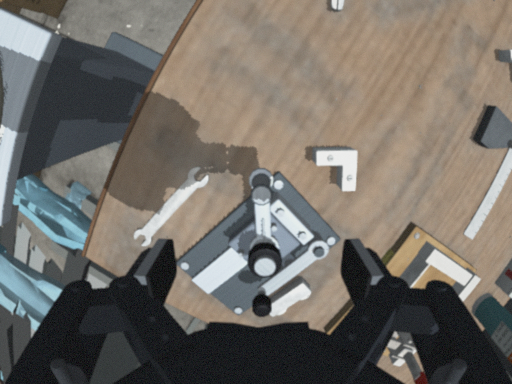

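The lever lies along the rig with the knob at (262,305), and the head is home. The post at (260,185) is right under the tool. I descend and grip.

Request:
step_arm:
  commands: "1 -0.2 -0.05 4 0 0 0; 1 -0.2 -0.05 8 0 0 0; 1 -0.2 -0.05 11.3 0 0 0; 1 -0.2 -0.05 11.3 0 0 0; 0 -0.2 -0.05 11.3 0 0 0; 0 -0.2 -0.05 11.3 0 0 0; 0 -0.2 -0.05 11.3 0 0 0; 0 -0.2 -0.05 11.3 0 0 0; 0 -0.2 -0.05 11.3 0 0 0; 0 -0.2 -0.05 11.3 0 0 0; 0 -0.2 -0.05 11.3 0 0 0; 0 -0.2 -0.05 11.3 0 0 0; 0 -0.2 -0.05 11.3 0 0 0"
  newtons: 60

```text
time_s: 13.58
eef_pos: [473.1, 135.5, 57.3]
ee_rot: [0.001, 0.496, 0.868, 0.001]
force: [1.7, 1.4, 6.3]
grip_width: 0.162
grip_force: 58.4
```

Request:
step_arm:
  commands: "0 -0.09 -0.74 0 0 0 -0.1; 0 -0.25 -1.48 0 0 0 -0.2; 0 -0.48 -2.19 0 0 0 -0.3; 0 -0.78 -2.88 0 0 0 -0.4; 0 -1.15 -3.53 0 0 0 -0.5; 0 -1.59 -4.14 0 0 0 -0.6; 0 -2.08 -4.71 0 0 0 -0.7; 0 -2.08 -4.71 0 0 0 -0.7"
  newtons: 70

```text
time_s: 14.25
eef_pos: [442.7, 93.0, 57.3]
ee_rot: [0.001, 0.166, 0.986, 0.0]
force: [1.5, 3.8, 7.7]
grip_width: 0.161
grip_force: 68.6
```

```bash
python3 w.py w9
```

```text
14.25 [442.7  93.   57.3] [1.300e-03 1.663e-01 9.861e-01 5.000e-04] [-0.05  0.37  1.9   0.    0.87 -1.29]
tool x,y: [[-0.945, 0.328, -0.002], [0.328, 0.945, 0.001]]
post_top [256.2 267.6] 0.84 [442.9  90.9  91. ]
[ 4.9429e+02  4.4659e+01 -2.5500e-01  2.3625e+01  8.6000e-02  1.5000e-01] [0. 0. 0. 0.]
hub_top [491.4  33.7]
post_top [442.9  90.9]
lever_pivot [556.8 105.9]
lever_knob [604.4  35.5]
```

Request:
step_arm:
  commands: "0 -0.1 -0.74 0 0 0 -0.1; 0 -0.26 -1.48 0 0 0 -0.2; 0 -0.5 -2.18 0 0 0 -0.3; 0 -0.81 -2.87 0 0 0 -0.4; 0 -1.19 -3.52 0 0 0 -0.5; 0 -1.63 -4.12 0 0 0 -0.6; 0 -1.63 -4.12 0 0 0 -0.6; 0 -1.63 -4.12 0 0 0 -0.6"

```text
time_s: 15.17
eef_pos: [442.9, 49.2, 57.2]
ee_rot: [-0.001, -0.13, 0.991, 0.0]
force: [-10.2, 1.5, 15.8]
grip_width: 0.156
grip_force: 69.5
```

Request:
step_arm:
  commands: "0 0.06 -0.2 0 0 0 -0.03; 0 0.06 -0.4 0 0 0 -0.05; 0 0.04 -0.6 0 0 0 -0.08; 0 0.04 -0.7 0 0 0 -0.08; 0 0.04 -0.7 0 0 0 -0.08; 0 0.04 -0.7 0 0 0 -0.08"

```text
time_s: 15.67
eef_pos: [445.1, 42.9, 57.2]
ee_rot: [0.0, -0.17, 0.985, 0.0]
force: [-3.7, 3.3, 12.2]
grip_width: 0.159
grip_force: 69.1
```

Request:
step_arm:
  commands: "0 -0.05 -0.2 0 0 0 -0.03; 0 -0.1 -0.4 0 0 0 -0.05; 0 -0.1 -0.5 0 0 0 -0.06; 0 -0.1 -0.5 0 0 0 -0.06; 0 -0.1 -0.5 0 0 0 -0.06"

```text
time_s: 16.08
eef_pos: [446.0, 39.8, 57.0]
ee_rot: [-0.001, -0.199, 0.98, 0.002]
force: [-11.4, 12.8, 19.4]
grip_width: 0.16
grip_force: 70.0
```

```bash
python3 w.py w10; python3 - <<'E'
from h import *
out=[]
for c,(x,y) in (("scene",(270,110)),("side",(190,100))):
    im=capture(c);cm=camera_model(c)
    for n,z in (("hub_top",79),("post_top",91),("lever_knob",62),("lever_pivot",40)):
        for q in spot_point(c,n)[:1]: print(c,n,round(q["score"],2),np.round(atz(c,q["xy"],z,cm),1))
    out.append(cv2.resize(im[y:y+110,x:x+110],(384,384),interpolation=cv2.INTER_CUBIC))
w=cv2.cvtColor(cv2.imread("pics/w10.png"),cv2.COLOR_BGR2RGB)
print(sense()["force"],sense()["wrist_torque"])
np.save("out.npy",np.hstack(out)); cv2.imwrite("pics/w11.png",np.hstack(out)[:,:,::-1])
E
```

```text
16.0833 [446.   39.8  57. ] [-0.0014 -0.199   0.98    0.0021] [-0.18  0.36  1.91  0.    0.87 -2.15]
tool x,y: [[-0.921, -0.39, 0.002], [-0.39, 0.921, 0.005]]
post_top [256.1 266.3] 0.96 [446.3  38.1  91. ]
lever_knob [352.4 335.5] 0.67 [494.2 133.2  62. ]
[ 4.63311e+02  9.38270e+01  1.10400e+00 -2.31760e+01 -1.00000e-03
  9.52000e-01] [-0.  -0.   0.   0.  -0.   0.4]
hub_top [515.3  67.6]
post_top [446.3  38.1]
lever_pivot [416.6 167.8]
lever_knob [494.2 133.2]
scene hub_top 0.89 [518.5  73.5  79. ]
scene post_top 0.4 [443.8  42.4  91. ]
scene lever_knob 0.64 [547.5  11.6  62. ]
scene lever_pivot 0.75 [569.8  99.5  40. ]
side hub_top 0.76 [510.1  87.   79. ]
side post_top 0.6 [545.8  70.2  91. ]
side lever_pivot 0.57 [567.9  93.6  40. ]
[-11.73472234  12.5965111   19.19224015] [ 2.07365116  1.74928161 -0.5180963 ]
```

View pics/w10.png

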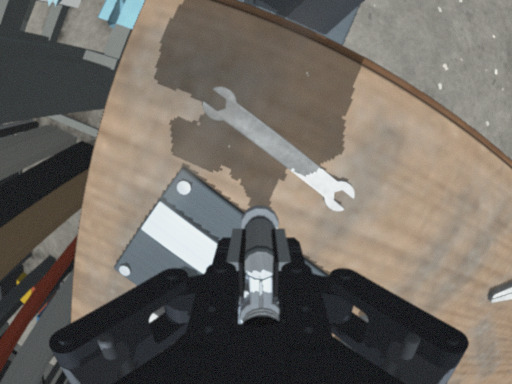

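Request:
step_arm:
  commands: "0 0 -0.1 -0.05 0 0 0; 0 0 -0.2 -0.05 0 0 0; 0 0 -0.2 -0.05 0 0 0; 0 0 -0.2 -0.05 0 0 0; 0 0 -0.2 -0.05 0 0 0; 0 0 -0.2 -0.05 0 0 0"

```text
time_s: 17.33
eef_pos: [446.1, 39.2, 57.1]
ee_rot: [-0.002, -0.199, 0.98, 0.003]
force: [-11.5, 20.6, 16.3]
grip_width: 0.159
grip_force: 69.9
```

The post is hard on its stop: only 0.6 mm of motion for 2 mm commanded, with the push rising to about 23 N. The latest scene-camera estimates of hub and knob still fit the head home and the lever closed, so I'm handing in.

```bash
python3 -c "
from rig import *
print(finish_job())"
```

```text
the job is handed in; nothing more can be done
None
```

The head is home against the end block, the hook lever is closed behind its pin, and the spring arm is wound to its stop with the gripper still holding the post; I handed the job in at about 17 s, and no verdict came back.

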